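Set the cup warmer four clicks higher and start it

TASK

Turn the dial of the cup warmer clockwise (seen from above) by exactly four clicks from where it stands, pushing its fin round with a fingertip and never going past the fourth click; then press the round key beside the dial right down and let it come up again. Nothing is to be gripped or lifted, and the mug on the warmer and the other things round it stay where they are.

Things in the scene. Friction and masses are not known exactly. Their poses are not given: they have to be found in the camera images.
- warmer: electric cup warmer fixed to the worktop: flat white housing 130 x 320 x 45 mm (x, y, z). Origin: centre of its underside; y along its length. Steel plate for the mug (112 mm across, 3 mm high) at y = +88 mm, its left; dial axis at x = 0, y = -105 mm, its right end; key at x = 0, y = -30 mm. Nine short black ticks, one per click position, lie round the dial
- dial_axis (a point): point on the dial's upright axis, on the upper face of its disc (56 mm above the worktop). The grey disc is 74 mm across and 10 mm thick, flat on top but for the fin
- fin_tip (a point): top outer corner of the dial's fin, mid-thickness, 34 mm from the axis. The fin is an upright grey plate set radially on one side of the disc: from 6 to 34 mm from the axis, 8 mm thick, 20 mm above the disc (top 76 mm above the worktop). It points to the tick now set. Pull back from its flank before lifting away
- dial_knob (a joint): dial angle, rad, clockwise from above. Nine click positions 0.4189 (24 degrees) apart from 0, stops beyond; fin along warmer's +x at 1.676. Starts at rest in one of the first four. Leaving a click resists with up to 0.07 N m (about 3 N at the fin), less toward half way (0.209 rad); from there it jumps by itself to the next click, ahead of the finger, and stays
- flank_behind: one half of the fin's thickness: its flank on the counter-clockwise side, the one to push on. Origin on the dial's axis, x along the fin outward
- flank_ahead: the other half of the fin's thickness: its flank on the clockwise side. Same origin and axes
- key (a joint): travel of the key in m: 0 up, 0.006 fully down. Spring: starts to move at about 1.2 N, fully down at 4 N, comes up by itself
- key_top (a point): centre of the key's upper face. The key is a grey round button 24 mm across, in a round grey collar 40 mm across; its face stands 67 mm above the worktop when up (22 mm above the housing, 10 mm above the collar), 61 mm when down
- mug: white mug, 83 mm across (113 mm with its handle) and 93 mm tall, loose on the warmer's plate, its top 141 mm above the worktop. Origin: centre of its underside
- timer: white round clockwork kitchen timer with a ridge on top, 63 mm across, 51 mm high, loose on the worktop to the right; not to be touched. Origin: centre of its underside
- flat_tin: low food tin, 86 mm across, 40 mm high, loose at the right. Origin: centre of its underside
- glass: clear drinking glass, 68 mm across, 92 mm high, loose at the left. Origin: centre of its underside
- spoon: teaspoon, 130 x 26 x 11 mm, lying at the left. Origin: centre of its underside
There are look-alikes about, which are no part of the job. Leave any yellow look-alike of the mug alone.

How it is judged:
By the outcome, as a careful person would: the job done as asked, in the order asked, and still so for the second after the job is handed in, with the robot touching nothing.
It also fails if it takes over 45 s, if anything falls off the work surface, if the arm or the gripper's body presses on something with over 40 N, if the wrist force passes 120 N, or if a joint passes its speed limit or range.

ROBOT

A 6-joint arm with a two-finger parallel gripper is mounted at the origin on a cart in front of the work surface, level with it; the furniture and walls round the work are solid. World frame = base frame: x ahead of the robot, y to its left, z up, the work surface at z = 0. Lengths are in m, angles in rad, forces in N, time in s.
With the tool pointing down it reaches from about 0.375 to 0.925 m from the base axis. Payload 5.7 kg.
Tool frame: the origin (TCP) lies at the very end of the fingers, on their centre line; the grasp point (between the pads) lies 19 mm behind it; z points along the fingers, y is the direction in which the jaws open and shut (so a half turn about z gives the same grasp; the last joint's range is limited). The gripper opens to 85 mm and grips with 20 to 120 N. Pads are 22 mm wide; open, the fingers measure 114 mm over their backs; the gripper's body (76 mm by 85 mm) begins 54 mm behind the grasp point. The pads swing forward as they close: fully open they stand 13 mm farther back than shut.
Start: joints at [-1.221, 0.359, 1.51, -0, 1.272, -0.115], TCP at [0.269, -0.536, 0.231] pointing down, gripper open.
Joint ranges: [-2.97, 2.97], [-1.01, 2.36], [0.21, 2.38], [-0.96, 4.11], [0.2, 2.71], [-2.98, 2.98]. Speed limits (rad/s): [2.39, 2.39, 3.14, 3.14, 3.14, 3.14].

INTERFACE

Orientations are given as a 3x3 rotation matrix whose columns are the frame's x, y, z axes.
In Python, from bench import manip, vision gives the robot as it stands.
- The arm moves only by the tool drive_tool, never from a script. Its argument "deltas" is a list of rows, each an object with "fingers": the closure, from -1 (fully open) to 1 (shut); "dp": the shift along the tool's x, y, z in m, a list of three; "roll": the turn about the tool's z in degrees. In form: [{"fingers": fingers, "dp": [tx, ty, tz], "roll": roll}, ...]. A call has 1 to 12 rows; each row shifts and turns the commanded pose from where the row before left it, along the tool's axes as they then stand; what a row does not reach is not made up. A row lasts 1/8 s, in which the tool goes at most 62.5 mm and 10.7 degrees, less where a joint would pass 70% of its speed; a pose out of reach is approached as far as the arm can. A call with a gripper value outside its range is refused whole. The fingers move at their own pace and stop on an object; "squeeze" is the grip in N (left out, the last holds). Time passes only in rows, so rows that do not move let the fingers close. It gives the time, the measured TCP pose, the force and the opening at its end, in the units of the state.
- manip.state(): the state, without advancing time (a new reading comes with each control period).
- vision.get_image(name): name is "scene" or "top" or "wrist"; returns the picture (400x640x3 uint8, red, green, blue); there is no depth.
- vision.camera_params(name): a dict with "intrinsics" (3x3 intrinsics, pixels), "rvec" (rotation vector, rad) and "tvec" (3), from world to camera coordinates, as OpenCV has them. Camera axes: x right, y down, z forward; pixel columns grow to the right and rows downward; lengths in m; the calibration is good to about 2 mm. A picture is of the moment at which its call begins: read the wrist's pose just before it. camera_params takes no time and is no camera call; for the wrist camera it gives the pose at the moment of the call.
- manip.sign_off(): hands the job in, once; it reports no verdict.
The state is a dict: "clock": time; "joint_positions": joint angles; "qd": joint speeds; "joint_torque": joint torques, N m; "tcp_pos": TCP position; "eef_rot": TCP orientation; "force": force on the tool from outside, world axes, zero at the start; "moment": the same for the moment, N m; "gripper_width": opening from 0.0 (shut) to 1.0 (fully open).
Only numpy, scipy, OpenCV 4.12 (cv2) and the standard library are available. Lean on these libraries where they do the work, as an engineer would, in place of code of your own. Each camera call takes 0.05 s, during which the arm holds its last target.

## Working session

There is one attempt and no reset: what is moved stays moved. The work goes in short steps, Python scripts to look and compute and a tool call to move; the robot and the scene stay as the last step left them, time stands still between calls to the robot, and variables do not carry over. Pictures are saved under pics/ and viewed, and the job is handed in when it is done.

Besides the shell and the picture viewer there is one more tool, called after ">>>" as name([rows], argument=value, ...), one row to a line, values as JSON. drive_tool: Moves the arm, as the interface text tells. Its arguments: {"type":"object","properties":{"deltas":{"type":"array","items":{"type":"object","properties":{"fingers":{"type":"number"},"dp":{"type":"array","items":{"type":"number"}},"roll":{"type":"number"}}}},"squeeze":{"type":"number"}},"required":["deltas"]}

```bash
mkdir -p pics; ls
python3 - <<'E'
from bench import manip, vision
import cv2
s=manip.state(); print(s)
for n in ("scene","top"):
    im=vision.get_image(n); cv2.imwrite(f"pics/{n}1.png",im[:,:,::-1]); print(n,vision.camera_params(n))
E
```

```text
pics
{'clock': 0.0, 'joint_positions': array([-1.22109903e+00,  3.59495598e-01,  1.51145605e+00,  3.01806011e-05,
        1.27248029e+00, -1.15103868e-01]), 'qd': array([-2.29249128e-05, -3.72463232e-04, -7.86770026e-04,  2.37527581e-04,
        5.76418308e-07, -5.76883292e-04]), 'joint_torque': array([-8.51335280e-04, -5.27624917e+01, -2.78621650e+01, -3.94497984e-04,
        1.32819358e-02, -1.79761810e-05]), 'tcp_pos': array([ 0.26871178, -0.53569888,  0.23045019]), 'eef_rot': array([[ 8.93914769e-01,  4.48236569e-01, -6.03060562e-04],
       [ 4.48236911e-01, -8.93913112e-01,  1.73784427e-03],
       [ 2.39881612e-04, -1.82379867e-03, -9.99998308e-01]]), 'force': array([-0.91585175,  0.01189859, -0.36405452]), 'moment': array([ 0.02615409,  0.0637391 , -0.00257353]), 'gripper_width': 0.9985462778901387}
scene {'intrinsics': array([[401.47208953,   0.        , 321.31226135],
       [  0.        , 401.47208953, 197.65908619],
       [  0.        ,   0.        ,   1.        ]]), 'rvec': array([ 1.94639018, -0.54874065,  0.38377588]), 'tvec': array([-0.4076211 ,  0.17131972,  1.02808719])}
top {'intrinsics': array([[384.34136109,   0.        , 317.11413721],
       [  0.        , 384.34136109, 200.14997259],
       [  0.        ,   0.        ,   1.        ]]), 'rvec': array([ 2.1483549 , -2.19759107,  0.10574501]), 'tvec': array([-0.02419726,  0.49739185,  0.91607077])}
```

View pics/scene1.png

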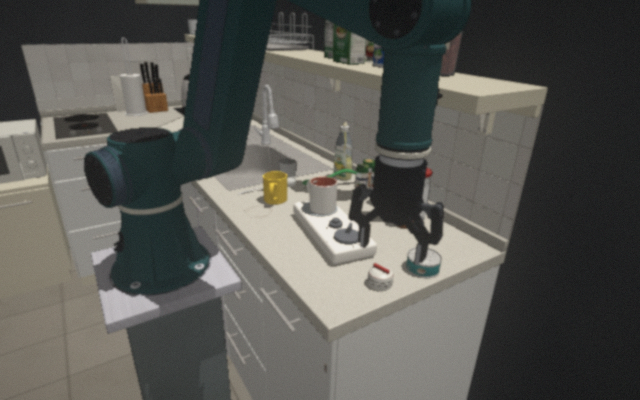

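View pics/top1.png

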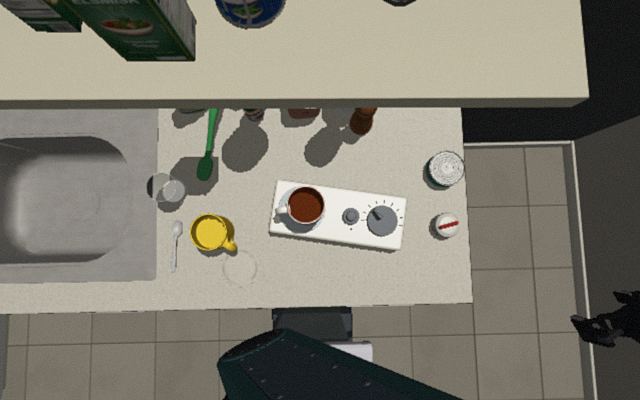

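The top view shows the warmer from (272,185) to (405,245), with the dial at (382,221), the key at (351,216), the mug at (305,205), the timer at (447,224), the tin at (445,169) and the yellow mug at (211,233). Three things could be taken for the dial: the timer with its red ridge (447,224), the tin (445,169) and the key (351,216). I choose the dial at (382,221), because it is grey and sits in the housing with ticks round it. I'll check that in a close crop.

```bash
cat > h.py <<'E'
import numpy as np, cv2
from bench import manip, vision
def cam(n):
    p=vision.camera_params(n); K=np.array(p["intrinsics"]); R=cv2.Rodrigues(np.array(p["rvec"]))[0]; t=np.array(p["tvec"]); return K,R,t
def ray(n,u,v,z,c=None):
    K,R,t=c or cam(n); d=R.T@np.linalg.inv(K)@np.array([u,v,1.]); o=-R.T@t
    return o+d*(z-o[2])/d[2]
def proj(n,P,c=None):
    K,R,t=c or cam(n); q=(K@(R@np.atleast_2d(P).T+t[:,None])); return (q[:2]/q[2]).T
E
python3 - <<'E'
from h import *
im=cv2.imread("pics/top1.png")
c=im[175:260,260:415]; cv2.imwrite("pics/top1c.png",cv2.resize(c,None,fx=5,fy=5,interpolation=cv2.INTER_CUBIC))
c=im[195:250,335:410]; cv2.imwrite("pics/top1d.png",cv2.resize(c,None,fx=10,fy=10,interpolation=cv2.INTER_CUBIC))
for n,u,v,z in [("dial",382,221,.056),("key",351,215.5,.067),("timer",447,224,.051)]: print(n,ray("top",u,v,z))
K,R,t=cam("top"); print(-R.T@t)
E
```

```text
dial [ 0.44098291 -0.18665623  0.056     ]
key [ 0.45496607 -0.1132556   0.067     ]
timer [ 0.43062051 -0.34065414  0.051     ]
[ 0.40695073 -0.03296815  0.95941337]
```

View pics/top1c.png

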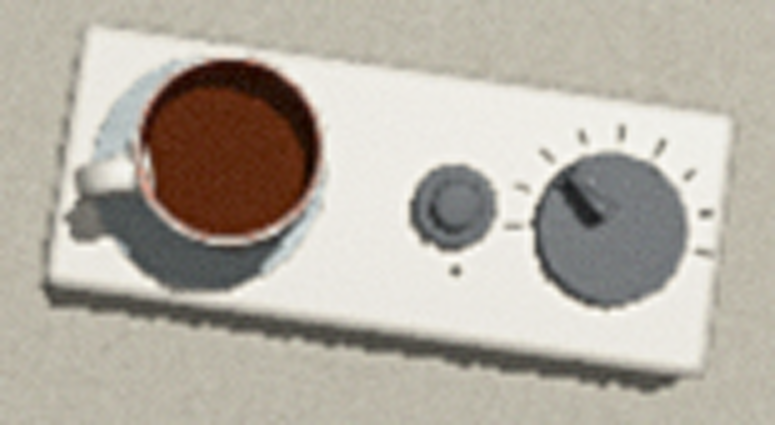

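View pics/top1d.png

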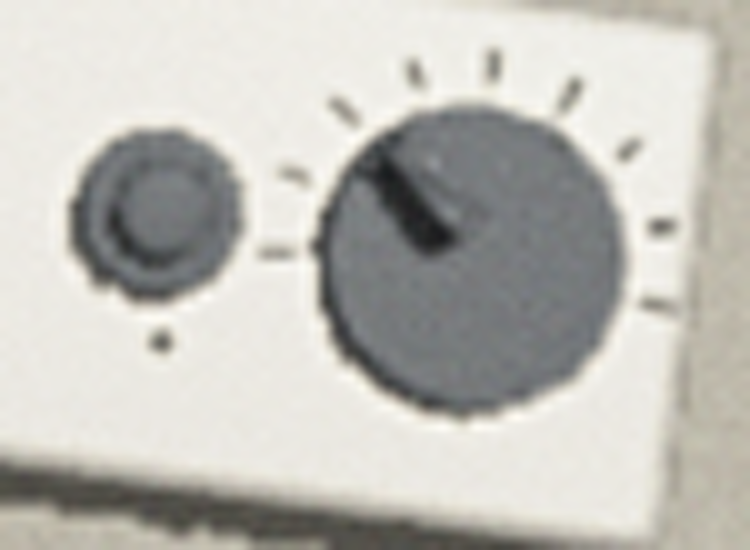

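The crop confirms the choice. It shows a grey disc with its fin pointing up-left and nine ticks, and the third tick is in line with the fin. The key is in its collar, on the mug side. Next I'll fit the warmer's pose.

```bash
cat >> h.py <<'E'
def w2w(pose,p):
    x,y,a=pose; p=np.atleast_2d(p).astype(float); c,s=np.cos(a),np.sin(a)
    return np.c_[x+c*p[:,0]-s*p[:,1], y+s*p[:,0]+c*p[:,1], p[:,2]]
def findir(th): a=1.676-th; return np.array([np.cos(a),np.sin(a)])
def overlay(im,n,pose,th,c=None):
    ov=im.copy()
    def ln(P,col,closed=True):
        q=proj(n,w2w(pose,P),c); cv2.polylines(ov,[np.round(q*16).astype(np.int32)],closed,col,1,cv2.LINE_AA,4)
    ln([[sx*.065,sy*.16,.045] for sx,sy in((1,1),(1,-1),(-1,-1),(-1,1))],(0,0,255))
    t=np.linspace(0,2*np.pi,40)
    ln(np.c_[.037*np.cos(t),-.105+.037*np.sin(t),0*t+.056],(0,255,0))
    ln(np.c_[.012*np.cos(t),-.03+.012*np.sin(t),0*t+.067],(255,0,0))
    for k in range(9):
        d=findir(.4189*k); ln([[*(r*d+[0,-.105]),.045] for r in(.042,.048)],(255,0,255),False)
    d=findir(th); e=np.array([-d[1],d[0]])
    for z in(.076,):
        ln([[*(r*d+s*.004*e+[0,-.105]),z] for r,s in((.006,1),(.034,1),(.034,-1),(.006,-1))],(0,255,255))
    return ov
E
python3 - <<'E'
from h import *
from scipy.optimize import least_squares
s=5;o=np.array([260,175])
uv=np.array([[88,28],[733,117],[697,375],[50,285]])/5+o
P=[[.065,.16,.045],[.065,-.16,.045],[-.065,-.16,.045],[-.065,.16,.045]]
uv=np.r_[uv,np.array([[470,258],[168,207]])/10+[335,195]]; P+= [[0,-.105,.056],[0,-.03,.067]]
c=cam("top")
f=lambda q:(proj("top",w2w(q,P),c)-uv).ravel()
r=least_squares(f,[.45,-.08,-.188],loss="soft_l1"); print(r.x,r.fun.reshape(-1,2).round(2))
print("axis",w2w(r.x,[0,-.105,.056]),"key",w2w(r.x,[0,-.03,.067]))
big=cv2.resize(cv2.imread("pics/top1.png"),None,fx=1,fy=1)
im=cv2.imread("pics/top1.png"); K,R,t=c
S=6; u0,v0=305,190
cr=cv2.resize(im[v0:v0+65,u0:u0+105],None,fx=S,fy=S,interpolation=cv2.INTER_CUBIC)
K2=np.array([[S,0,-u0*S+ (S-1)/2],[0,S,-v0*S+(S-1)/2],[0,0,1]])@K
ov=overlay(cr,"top",r.x,.8378,(K2,R,t)); cv2.imwrite("pics/ov1.png",ov)
E
```

```text
[ 0.45858818 -0.08444002 -0.16404601] [[-1.85 -1.96]
 [ 1.4  -1.09]
 [ 2.07  1.56]
 [-2.54  0.39]
 [ 0.58 -0.01]
 [-0.45  0.34]]
axis [[ 0.4414405  -0.18803036  0.056     ]] key [[ 0.45368884 -0.11403726  0.067     ]]
```

View pics/ov1.png

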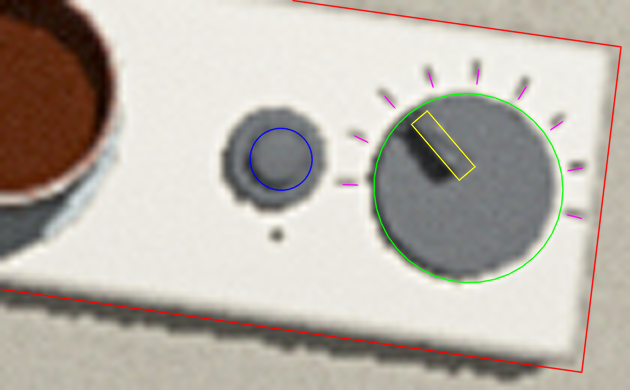

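Run:
```python
from h import *
s=manip.state(); K,R,t=cam("wrist"); o=-R.T@t
E=s["eef_rot"]; print("cam pos in tool",E.T@(o-s["tcp_pos"]),"axes in tool (cols x,y,z)\n",(E.T@R.T).round(3)); print(K)
print("tcp in top",proj("top",s["tcp_pos"]), "tcp in scene",proj("scene",s["tcp_pos"]))
for z in (0,.045): print(z,[ray("top",*p,z).round(3) for p in ((158,282),(470,300))])
im=vision.get_image("wrist"); cv2.imwrite("pics/w0.png",im[:,:,::-1])
```

```text
cam pos in tool [ 0.0693354 -0.0005918 -0.1426347] axes in tool (cols x,y,z)
 [[-0.001 -0.963 -0.27 ]
 [ 1.    -0.002  0.   ]
 [-0.001 -0.27   0.963]]
[[277.01574386   0.         319.22894858]
 [  0.         277.01574386 202.31534996]
 [  0.           0.           1.        ]]
tcp in top [[589.32200793 305.62371628]] tcp in scene [[389.42289237 259.90932437]]
0 [array([0.306, 0.36 , 0.   ]), array([ 0.245, -0.404,  0.   ])]
0.045 [array([0.311, 0.341, 0.045]), array([ 0.253, -0.387,  0.045])]
```

View pics/w0.png

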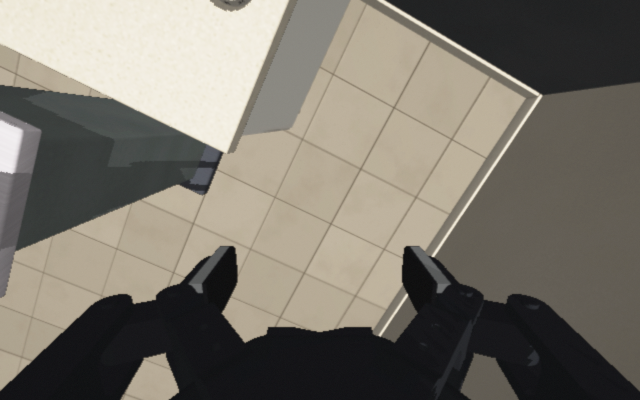

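>>> drive_tool([
  {"fingers": 1,"dp": [0.0325,-0.029,0],"roll": 0},
  {"fingers": 1,"dp": [0.0325,-0.029,0],"roll": 0},
  {"fingers": 1,"dp": [0.0325,-0.029,0],"roll": 0},
  {"fingers": 1,"dp": [0.0325,-0.029,0],"roll": 0},
  {"fingers": 1,"dp": [0.0325,-0.029,0],"roll": 0},
  {"fingers": 1,"dp": [0.0325,-0.029,0],"roll": 0},
  {"fingers": 1,"dp": [0.0325,-0.029,0],"roll": 0},
  {"fingers": 1,"dp": [0.0325,-0.029,0],"roll": 0},
  {"fingers": 1,"dp": [0,0,0],"roll": 0},
])

```text
clock: 1.27
tcp_pos: [0.3975, -0.2098, 0.2311]
eef_rot: [[0.892, 0.452, -0.001], [0.452, -0.892, 0.001], [0.0, -0.001, -1.0]]
force: [-0.4, -0.2, -0.6]
gripper_width: -0.001
```

Run:
```python
from h import *
for n in("wrist","top"):
    c=cam(n); s=manip.state(); im=vision.get_image(n); cv2.imwrite(f"pics/{n}2.png",im[:,:,::-1]); np.savez(f"pics/{n}2.npz",K=c[0],R=c[1],t=c[2])
    print(s["clock"],s["tcp_pos"],s["gripper_width"],s["joint_positions"].round(3),abs(s["qd"]).max(), "tcp px",proj(n,s["tcp_pos"],c))
```

```text
1.275 [ 0.39750886 -0.20975953  0.23108922] -0.0009968586783271388 [-6.400e-01  1.400e-01  1.818e+00  1.000e-03  1.184e+00  4.620e-01] 0.049825197494077184 tcp px [[320.26215658 252.56413513]]
1.325 [ 0.39742035 -0.21131084  0.23119757] -0.0015285860059870721 [-0.642  0.141  1.817 -0.     1.184  0.461] 0.03926516088739051 tcp px [[411.63277133 239.96171273]]
```

View pics/wrist2.png

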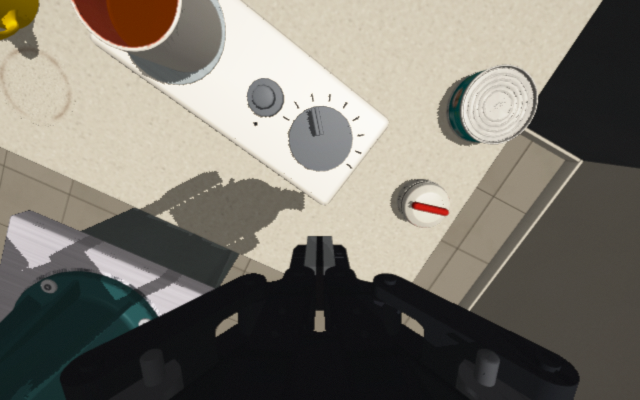

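View pics/top2.png

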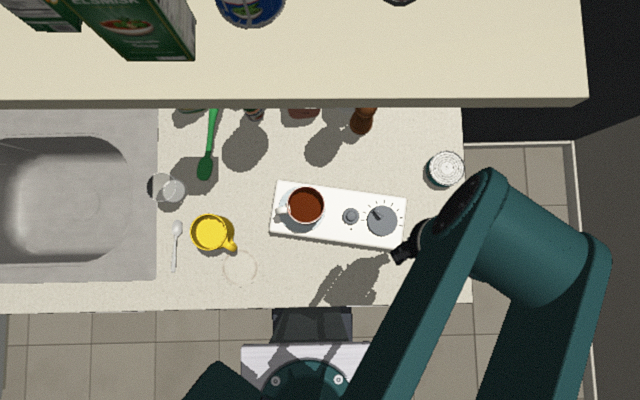

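Run:
```python
from h import *
im=cv2.imread("pics/wrist2.png")
cv2.imwrite("pics/w2a.png",cv2.resize(im[70:210,230:400],None,fx=4.5,fy=4.5/1.05 if 0 else 4.2,interpolation=cv2.INTER_CUBIC))
cv2.imwrite("pics/w2b.png",cv2.resize(im[225:345,240:400],None,fx=4.5,fy=4.5,interpolation=cv2.INTER_CUBIC))
im=cv2.imread("pics/top2.png")
cv2.imwrite("pics/t2b.png",cv2.resize(im[170:290,320:480],None,fx=5,fy=5,interpolation=cv2.INTER_CUBIC))
d=np.load("pics/wrist2.npz"); c=(d["K"],d["R"],d["t"])
for n,u,v,z in [("dial",320.5,138,.056),("key",264,97,.067),("timer",428,207,.04),("tin",499,98,.04)]: print(n,ray("wrist",u,v,z,c).round(4))
for n,u,v,z in [("timer",446,224,.04),("tin",445,168,.04)]: print(n,ray("top",u,v,z).round(4))
```

```text
dial [ 0.447  -0.1856  0.056 ]
key [ 0.4581 -0.1141  0.067 ]
timer [ 0.4318 -0.3448  0.04  ]
tin [ 0.5767 -0.3464  0.04  ]
timer [ 0.431 -0.342  0.04 ]
tin [ 0.5664 -0.347   0.04  ]
```

View pics/w2a.png

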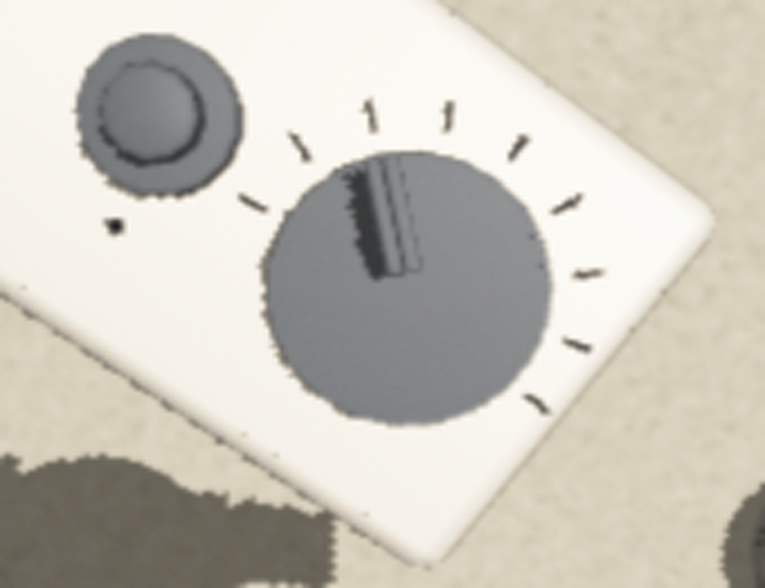

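View pics/w2b.png

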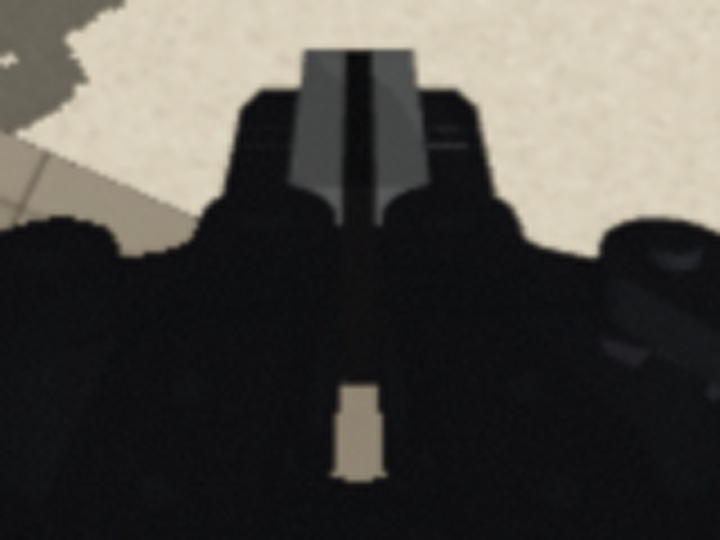

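View pics/t2b.png

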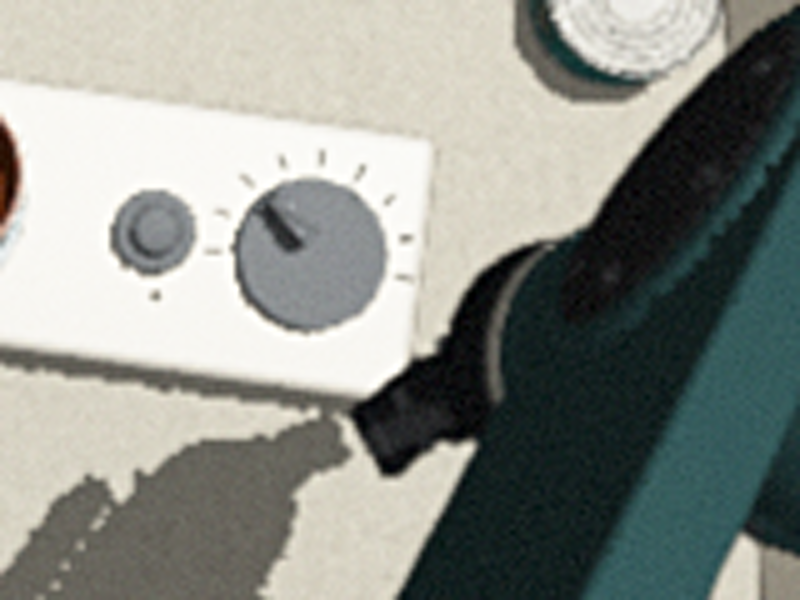

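Run:
```python
from h import *
print(vision.camera_params("top"))
c=cam("top"); print(c[1].round(3))
T=np.array([.3974,-.2113,.2312])
print("nadir",proj("top",[.40695,-.03297,0]))
print("tip & up",proj("top",[T,T+[0,0,.07],T+[0,0,.15]]))
print("base", proj("top",[[0,0,0],[0,0,.2]]))
print("warmer-height sweep",[ (z,proj("top",[.397,-.211,z]).round(1)) for z in (0,.1,.23)])
# scene
im=vision.get_image("scene"); cv2.imwrite("pics/scene3.png",im[:,:,::-1]); print(proj("scene",[T,[.447,-.1856,.056],[.458,-.114,.067],[.4318,-.3448,.04]]))
s=manip.state(); print(s["tcp_pos"])
```

```text
{'intrinsics': array([[384.34136109,   0.        , 317.11413721],
       [  0.        , 384.34136109, 200.14997259],
       [  0.        ,   0.        ,   1.        ]]), 'rvec': array([ 2.1483549 , -2.19759107,  0.10574501]), 'tvec': array([-0.02419726,  0.49739185,  0.91607077])}
[[-0.023 -1.     0.   ]
 [-0.995  0.023 -0.096]
 [ 0.096 -0.003 -0.995]]
nadir [[316.92704784 237.03954733]]
tip & up [[411.62784037 239.97270342]
 [421.70596573 240.28487899]
 [436.21406648 240.73427553]]
base [[306.96207467 408.83282377]
 [304.19531432 456.53465497]]
warmer-height sweep [(0, array([[388.7, 239.4]])), (0.1, array([[397. , 239.7]])), (0.23, array([[411.3, 240.2]]))]
[[340.59669747 179.63123659]
 [347.41646669 233.27499581]
 [336.01801235 218.04232928]
 [380.7581155  269.3597673 ]]
[ 0.39730512 -0.21291486  0.2312794 ]
```

View pics/scene3.png

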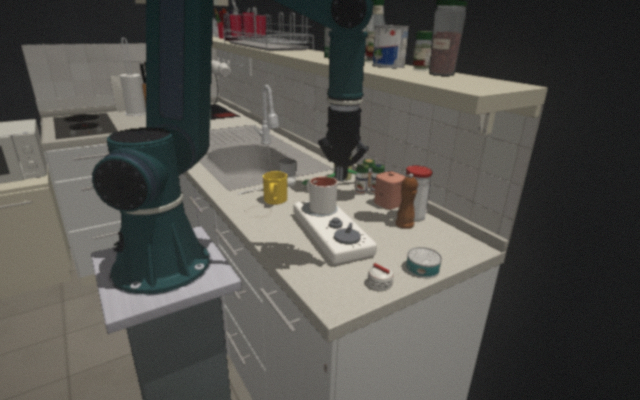

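Run:
```python
from h import *
c=cam("wrist"); s=manip.state(); im=vision.get_image("wrist"); cv2.imwrite("pics/wrist3.png",im[:,:,::-1]); np.savez("pics/wrist3.npz",K=c[0],R=c[1],t=c[2],T=s["tcp_pos"],E=s["eef_rot"])
print(s["tcp_pos"],abs(s["qd"]).max())
E=s["eef_rot"];T=s["tcp_pos"]
for p in ([.011,0,0],[.011,.006,0],[.011,-.006,0],[-.011,0,0],[.011,.006,-.038],[0.011,0.016,-.01]): print(p,proj("wrist",T+E@np.array(p),c))
cv2.imwrite("pics/w3a.png",cv2.resize(im[70:210,230:400,::-1],None,fx=4.5,fy=4.5,interpolation=cv2.INTER_CUBIC)[:600])
```

```text
[ 0.39730512 -0.21291486  0.2312794 ] 0.019715425440069385
[0.011, 0, 0] [[320.24505385 234.31442802]]
[0.011, 0.006, 0] [[331.10006787 234.29729569]]
[0.011, -0.006, 0] [[309.38974094 234.33156081]]
[-0.011, 0, 0] [[320.26024258 270.01691549]]
[0.011, 0.006, -0.038] [[334.89583309 268.71007459]]
[0.011, 0.016, -0.01] [[351.2162955  241.62098783]]
```

View pics/w3a.png

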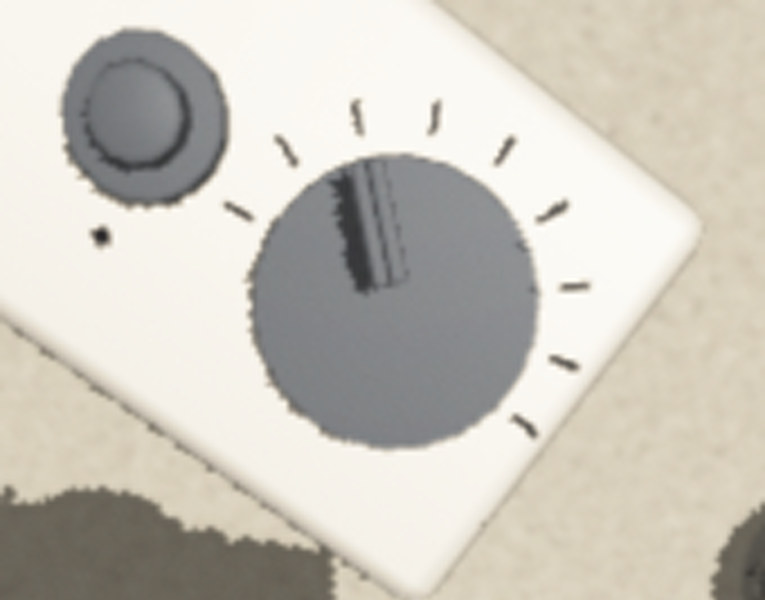

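```bash
cat > fit.py <<'E'
from h import *
from scipy.optimize import least_squares
d=np.load("pics/wrist3.npz"); c=(d["K"],d["R"],d["t"])
S=4.5; px=lambda a:(np.array(a,float)+.5)/S-.5+[230,70]
tk=px([(239,211),(287,151),(357,117),(435,117),(505,151),(552,212),(575,286),(565,362),(524,425)])
ang=np.arange(9)*.4189
disc=px([(250,300),(538,300),(394,153),(394,448)])
collar=px([(63,117),(228,117),(146,28),(146,207)])
key=px([(136,114)])
def circ_ext(pose,cx,r,z):
    t=np.linspace(0,2*np.pi,360); q=proj("wrist",w2w(pose,np.c_[r*np.cos(t),cx+r*np.sin(t),0*t+z]),c)
    cx_=(q[:,0].min()+q[:,0].max())/2
    m=q.mean(0)
    return np.array([[q[:,0].min(),0],[q[:,0].max(),0],[0,q[:,1].min()],[0,q[:,1].max()]])
def resid(v,dz=None):
    x,y,a,rt,dz=v if dz is None else (*v,dz); po=(x,y,a)
    P=np.array([[*(rt*findir(t)+[0,-.105]),.045+dz] for t in ang])
    r=[(proj("wrist",w2w(po,P),c)-tk).ravel()]
    for ob,cy,rad,z in ((disc,-.105,.037,.056),(collar,-.03,.020,.057)):
        e=circ_ext(po,cy,rad,z+dz)
        r.append(np.array([e[0,0]-ob[0,0],e[1,0]-ob[1,0],e[2,1]-ob[2,1],e[3,1]-ob[3,1]]))
    r.append((proj("wrist",w2w(po,[0,-.03,.067+dz]),c)-key).ravel())
    return np.concatenate(r)
for dz in (None,0):
    f=(lambda v:resid(v)) if dz is None else (lambda v:resid(v,0.))
    v=least_squares(f,[.46,-.08,-.17,.045]+([0] if dz is None else [])); print(v.x.round(4),"rms",np.sqrt((v.fun**2).mean()).round(2)); print(v.fun.round(1))
    print("axis",w2w(v.x[:3],[0,-.105,.056]).round(4),"key",w2w(v.x[:3],[0,-.03,.067]).round(4))
E
python3 fit.py
```

```text
[ 0.4632 -0.0825 -0.1699  0.0469 -0.0065] rms 0.29
[-0.4 -0.3 -0.  -0.2 -0.   0.  -0.1  0.1 -0.2  0.1  0.3 -0.1 -0.2 -0.
 -0.4 -0.2  0.1 -0.1 -0.2  0.6 -0.3  0.7  0.1  0.1  0.4 -0.4  0.4  0.2]
axis [[ 0.4454 -0.186   0.056 ]] key [[ 0.4581 -0.1121  0.067 ]]
[ 0.4631 -0.0828 -0.1667  0.0461] rms 0.58
[-0.1  0.   0.2  0.1  0.2  0.3  0.1  0.3  0.1  0.2  0.6 -0.   0.1  0.
 -0.  -0.1  0.5  0.1 -0.6  1.6 -0.8  1.6 -1.2 -0.5 -0.5 -0.4 -0.7 -0.3]
axis [[ 0.4456 -0.1864  0.056 ]] key [[ 0.4581 -0.1124  0.067 ]]
```

```bash
cat > ov.py <<'E'
from h import *
import sys
def draw(npz,png,out,pose,th,box,S):
    d=np.load(npz); u0,v0,w,h=box
    im=cv2.imread(png)[v0:v0+h,u0:u0+w]; cr=cv2.resize(im,None,fx=S,fy=S,interpolation=cv2.INTER_CUBIC)
    K2=np.array([[S,0,-u0*S+(S-1)/2],[0,S,-v0*S+(S-1)/2],[0,0,1]])@d["K"]
    cv2.imwrite(out,overlay(cr,"wrist",pose,th,(K2,d["R"],d["t"])))
E
python3 -c "
from ov import *
draw('pics/wrist3.npz','pics/wrist3.png','pics/ov3.png',(.4632,-.0827,-.168),.8378,(240,80,130,95),6)"
```

```text
(no output)
```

View pics/ov3.png

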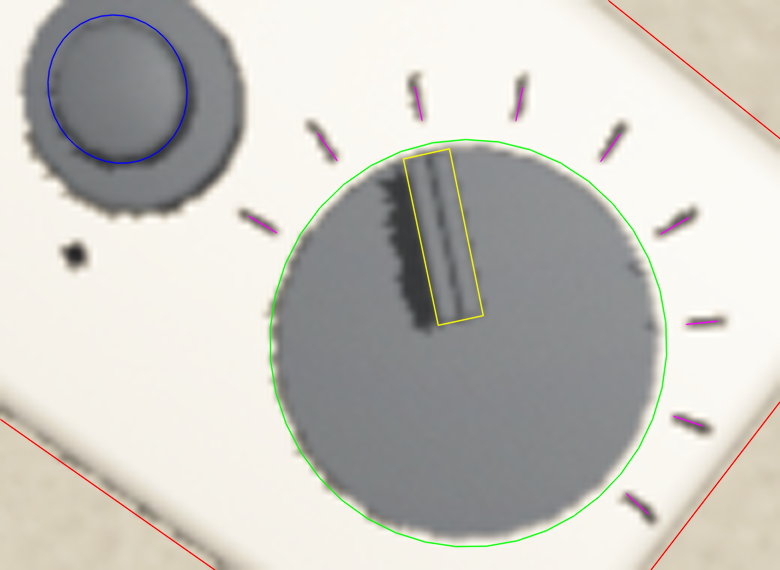

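>>> drive_tool([
  {"fingers": 1,"dp": [0,0,0.009],"roll": -10.15},
  {"fingers": 1,"dp": [0,0,0.009],"roll": -10.15},
  {"fingers": 1,"dp": [0,0,0.009],"roll": -10.15},
  {"fingers": 1,"dp": [0,0,0.009],"roll": -10.15},
  {"fingers": 1,"dp": [0,0,0.009],"roll": -10.15},
  {"fingers": 1,"dp": [0,0,0.009],"roll": -10.15},
  {"fingers": 1,"dp": [0,0,0.009],"roll": -10.15},
  {"fingers": 1,"dp": [0,0,0.009],"roll": -10.15},
  {"fingers": 1,"dp": [0,0,0.009],"roll": -10.15},
  {"fingers": 1,"dp": [0,0,0.009],"roll": -10.15},
  {"fingers": 1,"dp": [0,0,0],"roll": 0},
  {"fingers": 1,"dp": [0,0,0],"roll": 0},
])

```text
clock: 2.98
tcp_pos: [0.3974, -0.2132, 0.1415]
eef_rot: [[-0.614, 0.789, 0.0], [0.789, 0.614, -0.0], [-0.0, 0.0, -1.0]]
force: [-0.5, 0.2, 0.5]
gripper_width: 0.0
```

```bash
cat > plan.py <<'E'
from h import *
POSE=(.4632,-.0827,-.168)
AX=w2w(POSE,[0,-.105,0])[0,:2]; KEY=w2w(POSE,[0,-.03,0])[0,:2]
def yaw(): E=manip.state()["eef_rot"]; return np.arctan2(E[1,0],E[0,0])
def target(th,gap,r=.024):
    "tool centre when its -x face is gap from the behind flank of fin at th"
    phi=1.676-th+POSE[2]; u=np.array([np.cos(phi),np.sin(phi)]); n=np.array([-u[1],u[0]])
    return AX+r*u+(.004+.011+gap)*n, phi+np.pi/2
def todelta(xy,z):
    s=manip.state(); w=np.array([*xy,z])-s["tcp_pos"]; return s["eef_rot"].T@w
def where(r=.024):
    "gap/fin angle for current tool, along its face"
    s=manip.state(); E=s["eef_rot"]; ya=yaw(); d=s["tcp_pos"][:2]-AX
    x=E[:2,0]; y=E[:2,1]
    phi=ya-np.pi/2; print("clock",s["clock"],"tcp",s["tcp_pos"].round(4),"face angle as th",round(1.676+POSE[2]-phi,3),"idx",round((1.676+POSE[2]-phi)/.4189,3),"gap if fin at that th",round(d@x-.015,4),"radial",round(d@[np.cos(phi),np.sin(phi)],4),"F",s["force"].round(2))
E
python3 - <<'E'
from plan import *
where(); xy,ya=target(.8378,.010); print(xy,np.degrees(ya),np.degrees(yaw())); print("delta to z.12",todelta(xy,.12), "to z.064",todelta(xy,.064))
print(manip.state()["joint_positions"].round(2),AX,KEY)
E
```

```text
clock 2.975 tcp [ 0.3974 -0.2132  0.1415] face angle as th 0.847 idx 2.022 gap if fin at that th -0.0066 radial -0.0547 F [-0.51  0.15  0.47]
[ 0.44892303 -0.15172186] 128.39963142966778 127.87066497734754
delta to z.12 [0.01684494 0.07842349 0.0215071 ] to z.064 [0.01685813 0.0784199  0.07750709]
[-0.65  0.26  1.93  0.    0.95 -1.31] [ 0.44564286 -0.18622172] [ 0.45818367 -0.11227763]
```

>>> drive_tool([
  {"fingers": 1,"dp": [0.0056,0.0261,0],"roll": 0},
  {"fingers": 1,"dp": [0.0056,0.0261,0],"roll": 0},
  {"fingers": 1,"dp": [0.0056,0.0262,0],"roll": 0},
  {"fingers": 1,"dp": [0,0,0.02],"roll": 0},
  {"fingers": 1,"dp": [0,0,0.02],"roll": 0},
  {"fingers": 1,"dp": [0,0,0.02],"roll": 0},
  {"fingers": 1,"dp": [0,0,0.01],"roll": 0},
  {"fingers": 1,"dp": [0,0,0.0075],"roll": 0},
  {"fingers": 1,"dp": [0,0,0],"roll": 0},
  {"fingers": 1,"dp": [0,0,0],"roll": 0},
])

```text
clock: 4.22
tcp_pos: [0.449, -0.151, 0.0643]
eef_rot: [[-0.617, 0.787, 0.001], [0.787, 0.617, -0.0], [-0.001, 0.0, -1.0]]
force: [-0.4, -0.6, 0.2]
gripper_width: -0.002
```

Run:
```python
from plan import *
where(); xy,ya=target(.8378,.0); print("delta to contact",todelta(xy,.064))
c=cam("wrist"); s=manip.state(); im=vision.get_image("wrist"); cv2.imwrite("pics/wrist4.png",im[:,:,::-1]); np.savez("pics/wrist4.npz",K=c[0],R=c[1],t=c[2])
im=vision.get_image("scene"); cv2.imwrite("pics/scene4.png",cv2.resize(im[180:290,280:420,::-1],None,fx=5,fy=5,interpolation=cv2.INTER_CUBIC))
im=vision.get_image("top"); cv2.imwrite("pics/top4.png",cv2.resize(im[160:280,320:480,::-1],None,fx=5,fy=5,interpolation=cv2.INTER_CUBIC))
```

```text
clock 4.225 tcp [ 0.449  -0.151   0.0643] face angle as th 0.843 idx 2.012 gap if fin at that th 0.0107 radial 0.0244 F [-0.38 -0.59  0.16]
delta to contact [-0.0105326  -0.00048441  0.00026123]
```

View pics/wrist4.png

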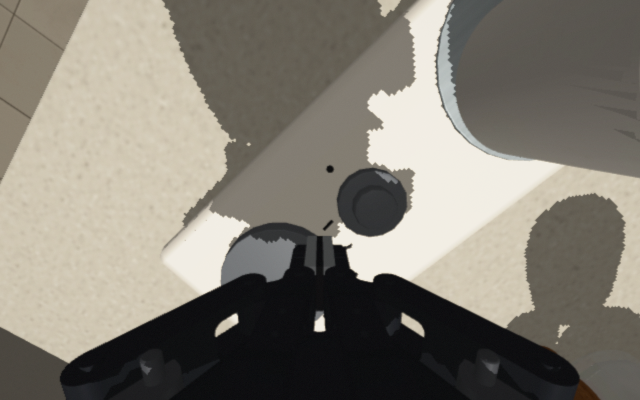

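View pics/scene4.png

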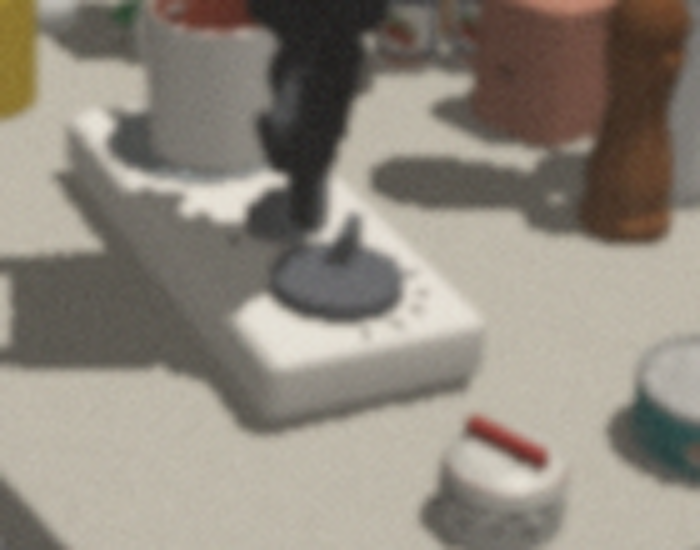

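View pics/top4.png

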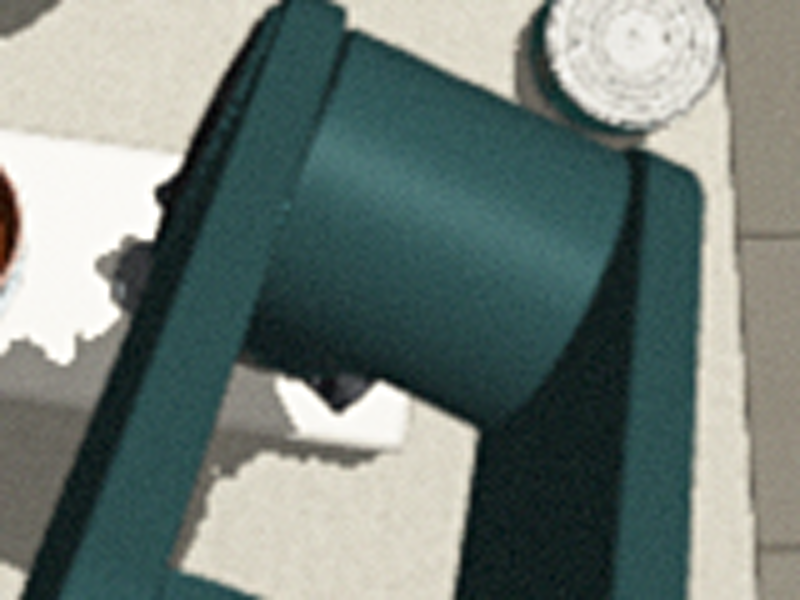

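The wrist view shows the tips clear of the key at (372,200). The scene crop shows the fingertip standing just on the counter-clockwise side of the fin, with a gap. I'll push now.

>>> drive_tool([
  {"fingers": 1,"dp": [-0.0035,0,0],"roll": 0},
  {"fingers": 1,"dp": [-0.0035,0,0],"roll": 0},
  {"fingers": 1,"dp": [-0.0035,0,0],"roll": 0},
  {"fingers": 1,"dp": [-0.0017,0.001,0],"roll": 4},
  {"fingers": 1,"dp": [-0.0017,0.001,0],"roll": 4},
  {"fingers": 1,"dp": [-0.0017,0.001,0],"roll": 4},
  {"fingers": 1,"dp": [-0.0017,0.001,0],"roll": 4},
  {"fingers": 1,"dp": [0,0,0],"roll": 0},
])

```text
clock: 5.38
tcp_pos: [0.4624, -0.1629, 0.0638]
eef_rot: [[-0.377, 0.926, 0.0], [0.926, 0.377, -0.0], [-0.0, 0.0, -1.0]]
force: [0.3, 0.3, -0.2]
gripper_width: -0.0
```

```bash
cat > sc.py <<'E'
from plan import *
import sys
where()
im=vision.get_image("scene"); cv2.imwrite(sys.argv[1],cv2.resize(im[205:255,315:385,::-1],None,fx=9,fy=9,interpolation=cv2.INTER_CUBIC))
E
python3 sc.py pics/s5.png
```

```text
clock 5.375 tcp [ 0.4624 -0.1629  0.0638] face angle as th 1.121 idx 2.676 gap if fin at that th 0.0003 radial 0.0243 F [ 0.27  0.28 -0.15]
```

View pics/s5.png

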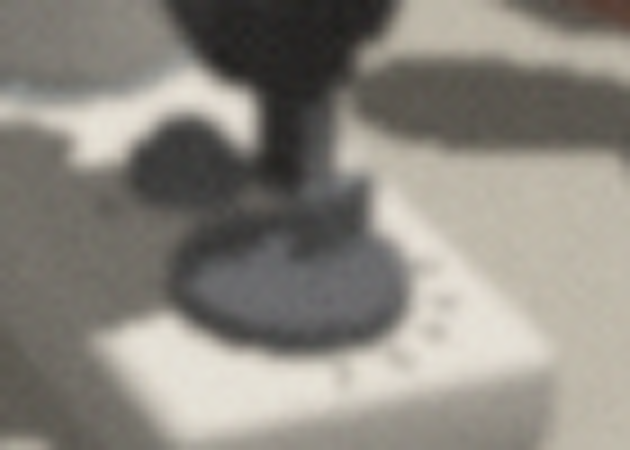

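>>> drive_tool([
  {"fingers": 1,"dp": [-0.0017,0.001,0],"roll": 4},
  {"fingers": 1,"dp": [-0.0017,0.001,0],"roll": 4},
  {"fingers": 1,"dp": [-0.0017,0.001,0],"roll": 4},
  {"fingers": 1,"dp": [-0.0017,0.001,0],"roll": 4},
  {"fingers": 1,"dp": [-0.0017,0.001,0],"roll": 4},
  {"fingers": 1,"dp": [-0.0017,0.001,0],"roll": 4},
  {"fingers": 1,"dp": [0,0,0],"roll": 0},
])

```text
clock: 6.3
tcp_pos: [0.4701, -0.1714, 0.0638]
eef_rot: [[0.031, 1.0, -0.0], [1.0, -0.031, 0.0], [0.0, -0.0, -1.0]]
force: [0.4, 0.5, -0.1]
gripper_width: 0.005
```

```bash
python3 sc.py pics/s6.png
```

```text
clock 6.3 tcp [ 0.4701 -0.1714  0.0638] face angle as th 1.539 idx 3.674 gap if fin at that th 0.0006 radial 0.024 F [ 0.42  0.45 -0.09]
```

View pics/s6.png

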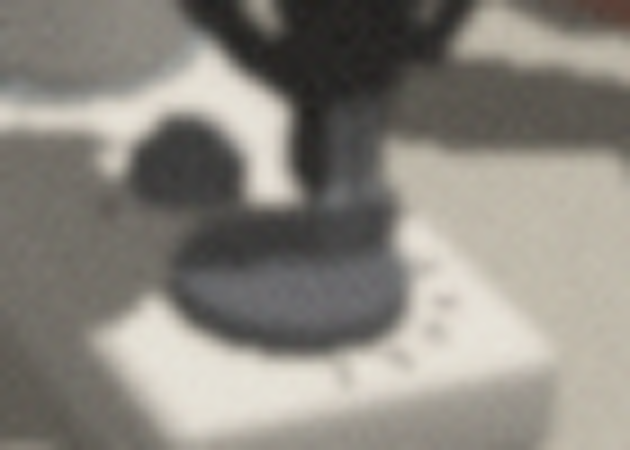

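>>> drive_tool([
  {"fingers": 1,"dp": [-0.0018,0.001,0],"roll": 4},
  {"fingers": 1,"dp": [-0.0017,0.001,0],"roll": 4},
  {"fingers": 1,"dp": [-0.0017,0.001,0],"roll": 4},
  {"fingers": 1,"dp": [-0.0018,0.001,0],"roll": 4},
  {"fingers": 1,"dp": [-0.0017,0.001,0],"roll": 4},
  {"fingers": 1,"dp": [-0.0017,0.001,0],"roll": 4},
  {"fingers": 1,"dp": [0,0,0],"roll": 0},
])

```text
clock: 7.22
tcp_pos: [0.4737, -0.1826, 0.0638]
eef_rot: [[0.434, 0.901, -0.0], [0.901, -0.434, 0.0], [0.0, -0.0, -1.0]]
force: [-0.5, 0.7, 0.5]
gripper_width: -0.003
```

```bash
python3 sc.py pics/s7.png
python3 - <<'E'
from plan import *
print(manip.state()["joint_positions"].round(2))
E
```

```text
clock 7.225 tcp [ 0.4737 -0.1826  0.0638] face angle as th 1.957 idx 4.673 gap if fin at that th 0.0004 radial 0.0237 F [-0.49  0.69  0.5 ]
[-0.5   0.45  1.88  0.    0.81 -0.06]
```

View pics/s7.png

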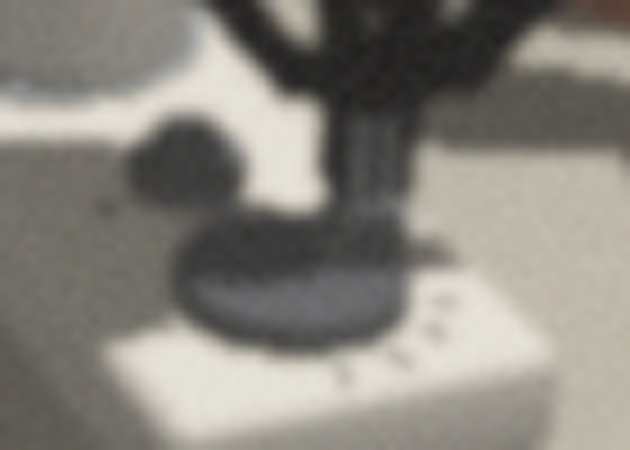

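>>> drive_tool([
  {"fingers": 1,"dp": [-0.0018,0.001,0],"roll": 4},
  {"fingers": 1,"dp": [-0.0017,0.001,0],"roll": 4},
  {"fingers": 1,"dp": [-0.0017,0.001,0],"roll": 4},
  {"fingers": 1,"dp": [-0.0018,0.001,0],"roll": 4},
  {"fingers": 1,"dp": [-0.0017,0.001,0],"roll": 4},
  {"fingers": 1,"dp": [-0.0017,0.001,0],"roll": 4},
  {"fingers": 1,"dp": [0,0,0],"roll": 0},
])

```text
clock: 8.15
tcp_pos: [0.4724, -0.1945, 0.0638]
eef_rot: [[0.763, 0.646, -0.0], [0.646, -0.763, 0.0], [-0.0, -0.0, -1.0]]
force: [-0.6, -0.0, 0.7]
gripper_width: 0.0
```

```bash
python3 sc.py pics/s8.png
```

```text
clock 8.15 tcp [ 0.4724 -0.1945  0.0638] face angle as th 2.376 idx 5.672 gap if fin at that th 0.0001 radial 0.0236 F [-0.62 -0.03  0.69]
```

View pics/s8.png

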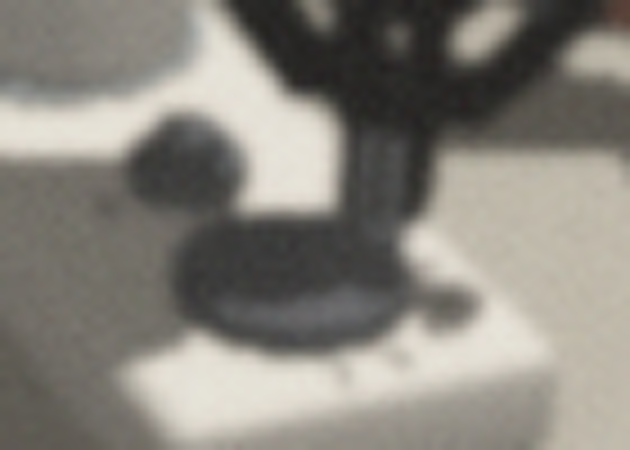

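>>> drive_tool([
  {"fingers": 1,"dp": [0.006,0,0],"roll": 0},
  {"fingers": 1,"dp": [0.009,0,0],"roll": 0},
  {"fingers": 1,"dp": [0,0,0],"roll": 0},
  {"fingers": 1,"dp": [0,0,-0.03],"roll": 0},
  {"fingers": 1,"dp": [0,0,-0.04],"roll": 0},
  {"fingers": 1,"dp": [0,0,-0.04],"roll": 0},
  {"fingers": 1,"dp": [-0.03,-0.008,0],"roll": 0},
  {"fingers": 1,"dp": [-0.03,-0.008,0],"roll": 0},
  {"fingers": 1,"dp": [-0.03,-0.008,0],"roll": 0},
  {"fingers": 1,"dp": [0,0,0],"roll": 0},
  {"fingers": 1,"dp": [0,0,0],"roll": 0},
])

```text
clock: 9.57
tcp_pos: [0.4003, -0.2245, 0.174]
eef_rot: [[0.765, 0.644, 0.001], [0.644, -0.765, -0.0], [0.001, 0.001, -1.0]]
force: [0.6, -0.5, -0.3]
gripper_width: -0.002
```

Run:
```python
from plan import *
c=cam("wrist"); s=manip.state(); im=vision.get_image("wrist"); cv2.imwrite("pics/wrist9.png",im[:,:,::-1]); np.savez("pics/wrist9.npz",K=c[0],R=c[1],t=c[2])
print(s["clock"],s["tcp_pos"],s["force"].round(2),proj("wrist",[*AX,.056],c))
```

```text
9.575 [ 0.4003446  -0.22452849  0.17395318] [ 0.59 -0.47 -0.34] [[319.20509328 136.21316787]]
```

View pics/wrist9.png

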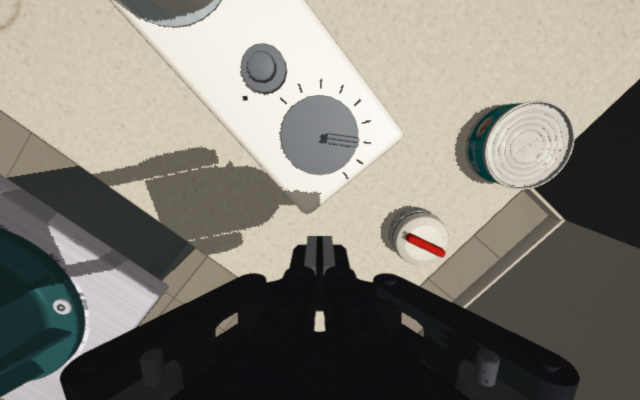

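```bash
python3 -c "
from ov import *
draw('pics/wrist9.npz','pics/wrist9.png','pics/ov9.png',(.4632,-.0827,-.168),2.5134,(230,30,185,185),3.2*1.0 if 0 else 3)
draw('pics/wrist9.npz','pics/wrist9.png','pics/ov9b.png',(.4632,-.0827,-.168),2.5134,(270,75,115,110),5)"
```

```text
(no output)
```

View pics/ov9.png

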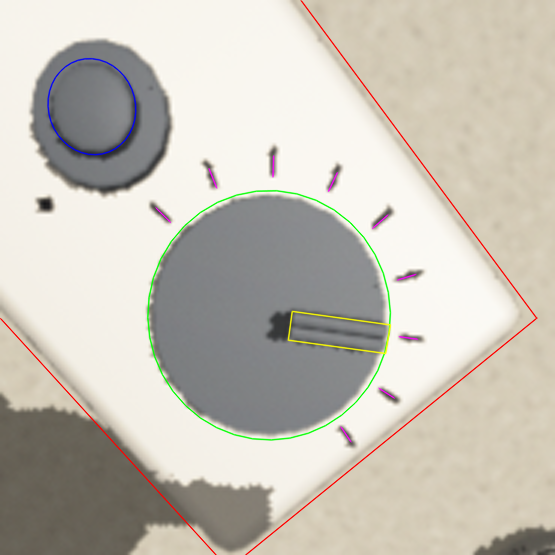

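View pics/ov9b.png

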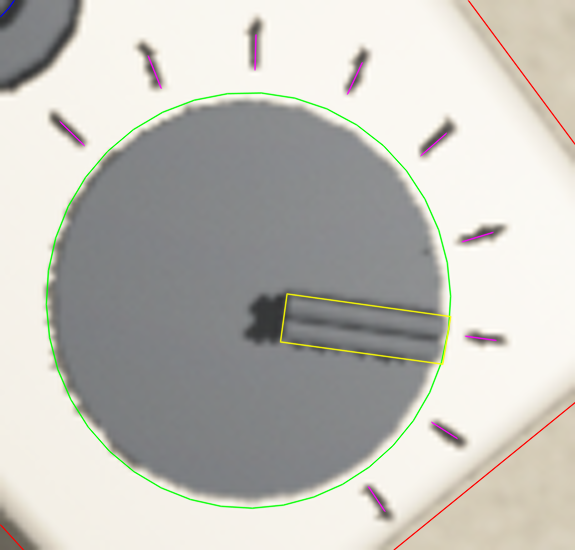

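The overlay and the tick count agree: the fin is on the seventh tick (index 6), which is four clicks on from index 2. Next is the key.

>>> drive_tool([
  {"fingers": 1,"dp": [0,0,0],"roll": -10.1},
  {"fingers": 1,"dp": [0,0,0],"roll": -10.1},
  {"fingers": 1,"dp": [0,0,0],"roll": -10.1},
  {"fingers": 1,"dp": [0,0,0],"roll": -10.0},
  {"fingers": 1,"dp": [0.03,0.0096,0],"roll": 0},
  {"fingers": 1,"dp": [0.03,0.0096,0],"roll": 0},
  {"fingers": 1,"dp": [0.03,0.0096,0],"roll": 0},
  {"fingers": 1,"dp": [0.03,0.0096,0],"roll": 0},
  {"fingers": 1,"dp": [0,0,0.04],"roll": 0},
  {"fingers": 1,"dp": [0,0,0.04],"roll": 0},
  {"fingers": 1,"dp": [0,0,0],"roll": 0},
  {"fingers": 1,"dp": [0,0,0],"roll": 0},
])

```text
clock: 11.12
tcp_pos: [0.4586, -0.1125, 0.0946]
eef_rot: [[0.166, 0.986, 0.001], [0.986, -0.166, -0.0], [-0.0, 0.001, -1.0]]
force: [0.3, 0.1, 0.6]
gripper_width: -0.003
```

Run:
```python
from plan import *
print(todelta(KEY,.072),manip.state()["tcp_pos"],manip.state()["force"].round(2))
c=cam("wrist"); print(proj("wrist",[*KEY,.067],c))
im=vision.get_image("wrist"); cv2.imwrite("pics/wrist10.png",im[:,:,::-1]) 
im=vision.get_image("scene"); cv2.imwrite("pics/s10.png",cv2.resize(im[170:260,280:400,::-1],None,fx=6,fy=6,interpolation=cv2.INTER_CUBIC))
```

```text
[ 0.00018038 -0.00046384  0.02259299] [ 0.45859304 -0.11252878  0.09459336] [0.27 0.1  0.61]
[[317.82507396 233.61233655]]
```

View pics/s10.png

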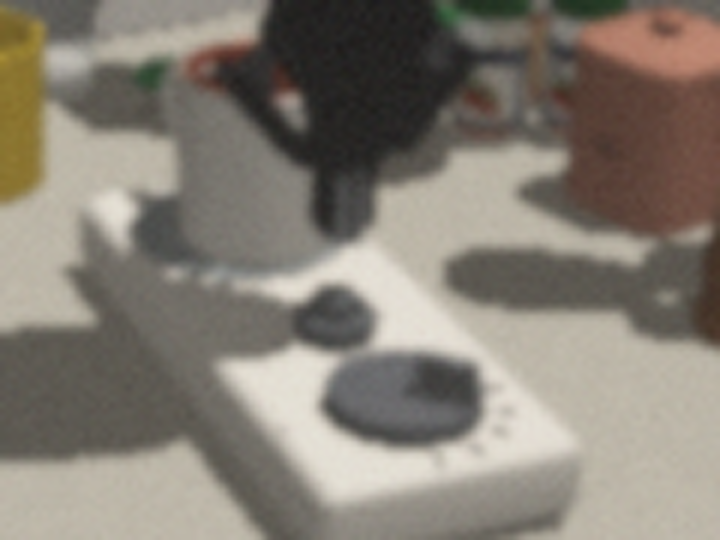

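View pics/wrist10.png

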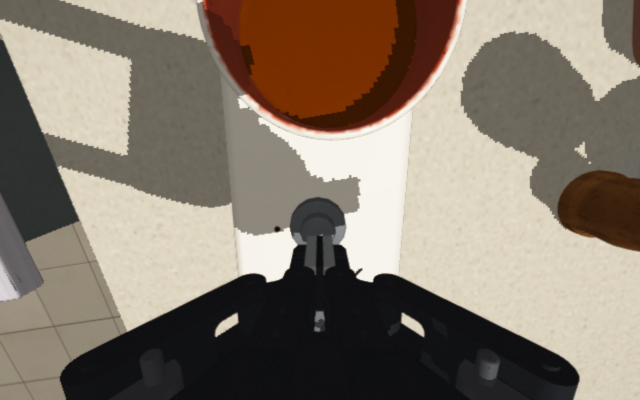

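>>> drive_tool([
  {"fingers": 1,"dp": [0,-0.0005,0.013],"roll": 0},
  {"fingers": 1,"dp": [0,0,0.012],"roll": 0},
  {"fingers": 1,"dp": [0,0,0.003],"roll": 0},
  {"fingers": 1,"dp": [0,0,0.002],"roll": 0},
  {"fingers": 1,"dp": [0,0,0],"roll": 0},
  {"fingers": 1,"dp": [0,0,0],"roll": 0},
])

```text
clock: 11.98
tcp_pos: [0.4568, -0.1124, 0.0639]
eef_rot: [[0.166, 0.986, -0.0], [0.986, -0.166, 0.0], [0.0, -0.0, -1.0]]
force: [-1.4, 0.5, 2.6]
gripper_width: -0.003
```

>>> drive_tool([
  {"fingers": 1,"dp": [0,0,0.0015],"roll": 0},
  {"fingers": 1,"dp": [0,0,0.0015],"roll": 0},
  {"fingers": 1,"dp": [0,0,0.001],"roll": 0},
  {"fingers": 1,"dp": [0,0,0],"roll": 0},
  {"fingers": 1,"dp": [0,0,0],"roll": 0},
])

```text
clock: 12.6
tcp_pos: [0.4571, -0.1124, 0.0608]
eef_rot: [[0.166, 0.986, 0.0], [0.986, -0.166, -0.0], [-0.0, 0.0, -1.0]]
force: [-5.8, 1.0, 17.4]
gripper_width: 0.001
```

The force rose from 2.6 N to 17.4 N and the tip stopped at z = 0.0608, so the key is against its lower stop. I'll let it up and check everything.

>>> drive_tool([
  {"fingers": 1,"dp": [0,0,-0.004],"roll": 0},
  {"fingers": 1,"dp": [0,0,-0.01],"roll": 0},
  {"fingers": 1,"dp": [0,0,-0.03],"roll": 0},
  {"fingers": 1,"dp": [0,0,-0.04],"roll": 0},
  {"fingers": 1,"dp": [0,0,-0.04],"roll": 0},
  {"fingers": 1,"dp": [-0.05,0,0],"roll": 0},
  {"fingers": 1,"dp": [-0.05,0,0],"roll": 0},
  {"fingers": 1,"dp": [-0.05,0,0],"roll": 0},
  {"fingers": 1,"dp": [0,0,0],"roll": 0},
  {"fingers": 1,"dp": [0,0,0],"roll": 0},
  {"fingers": 1,"dp": [0,0,0],"roll": 0},
])

```text
clock: 13.98
tcp_pos: [0.4322, -0.2591, 0.1837]
eef_rot: [[0.165, 0.986, -0.0], [0.986, -0.165, 0.001], [0.001, -0.0, -1.0]]
force: [1.3, 0.5, 0.5]
gripper_width: 0.002
```

Run:
```python
from plan import *
from ov import draw
c=cam("wrist"); s=manip.state(); im=vision.get_image("wrist"); cv2.imwrite("pics/wrist11.png",im[:,:,::-1]); np.savez("pics/wrist11.npz",K=c[0],R=c[1],t=c[2])
print(s["clock"],s["tcp_pos"],s["force"].round(2),proj("wrist",[[*AX,.056],[*KEY,.067]],c))
draw('pics/wrist11.npz','pics/wrist11.png','pics/ov11.png',POSE,2.5134,(245,40,150,180),3.3 if 0 else 3)
im=vision.get_image("top"); cv2.imwrite("pics/top11.png",im[:,:,::-1])
```

```text
13.975 [ 0.43216208 -0.25914225  0.18374921] [1.34 0.53 0.52] [[319.98677763 119.37483442]
 [320.15169187  24.14925026]]
```

View pics/wrist11.png

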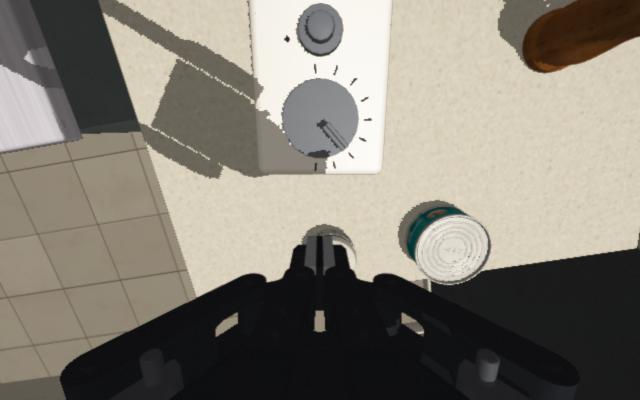

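View pics/ov11.png

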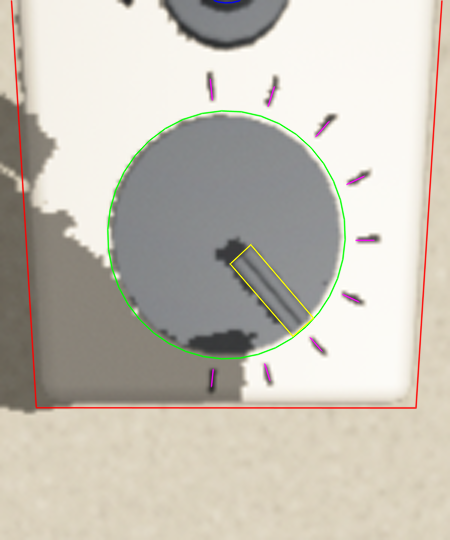

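View pics/top11.png

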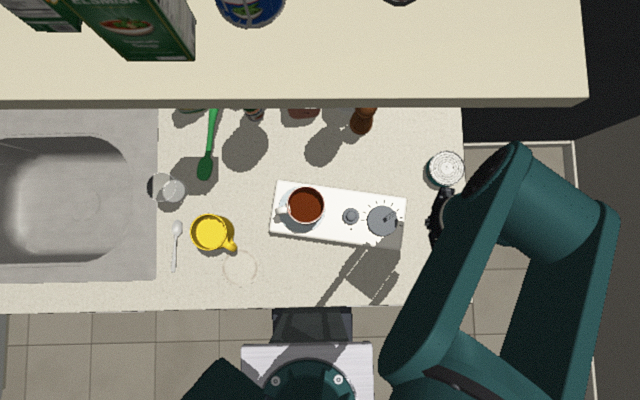

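```bash
python3 -c "
from bench import manip
print(manip.sign_off())"
```

```text
the job is handed in; nothing more can be done
None
```

The dial is turned four clicks clockwise and the key was pressed fully down and released. I handed the job in after about 14 s of robot time, with the arm clear of everything.

- **Dial:** The fin started on the third tick (index 2). I pushed its counter-clockwise flank round with the shut fingertips, one click at a time, and stopped the finger about a third of a click short of the last position. Two wrist pictures, one right after pushing and one after the key press, show the fin on the seventh tick (index 6), with two ticks left beyond it.
- **Key:** The force rose from 2.6 N to 17.4 N and the tip stopped at z = 0.0608 m, so the key reached its lower stop. I then lifted straight off. The last wrist picture shows the key's face within about a pixel of its expected raised position, though a pressed key would differ by only a few pixels there.
- **Other things:** In the last top view the mug, yellow mug, glass, spoon and tin are where they were. The arm hides the timer in that view; the last wrist picture shows it partly, behind the fingers. The arm never went near it.

**Disagreements:**
- The top camera's calibration did not agree with the robot: the raised fingertip appeared about 20 px from where it should. Distances between parts of the warmer also came out about 3% short. I used the wrist camera for the positions instead, and the press force confirmed its height for the key.
- The wrist fit also suggested the warmer might sit up to 6 mm lower, but the force on the key showed that was wrong.

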